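# Line up the axle boxes against fence and stop

## Robot

A 6-joint arm with a two-finger parallel gripper is mounted at the origin on the work surface. World frame = base frame: x ahead of the robot, y to its left, z up, the work surface at z = 0. Lengths are in m, angles in rad, forces in N, time in s.
With the tool pointing down it reaches from about 0.35 to 0.875 m from the base axis. Payload 4.2 kg.
Tool frame: the origin (TCP) lies midway between the tips of the shut fingers; the grasp point (between the pads) lies 19 mm behind it (manip.grasp_offset is the distance from the TCP to the grasp point, in m); z points along the fingers, y is the direction in which the jaws open and shut (so a half turn about z gives the same grasp; the last joint's range is limited). The gripper opens to 85 mm and grips with 20 to 120 N. Pads are 22 mm wide; open, the fingers measure 114 mm over their backs; the gripper's body (76 mm by 85 mm) begins 54 mm behind the grasp point. The pads swing forward as they close: fully open they stand 13 mm farther back than shut.
Start: joints at [1.489, 0.385, 0.008, 0, -1.194, -0.259], TCP at [0.209, 0.589, 0.231] pointing down, gripper open.
Joint ranges: [-3.14, 3.14], [-1.21, 2.06], [-1.07, 1.41], [-3.16, 2.05], [-2.99, -0.16], [-3.1, 3.1]. Speed limits (rad/s): [2.79, 2.79, 3.14, 3.14, 3.14, 3.14].

## Interface

Orientations are given as a unit quaternion [x, y, z, w].
In Python, from bench import manip gives the robot as it stands.
- The arm moves only by the shell command python3 -m creep 'ROWS' [FORCE]. ROWS is a JSON object of lists of equal length, an entry for each row: "translation": the shift along the tool's x, y, z in cm, a list of three; "rot": the turn, a rotation vector about the tool's x, y, z in rad, a list of three; "hand": the opening, from -1 (shut) to 1 (fully open), so that 0 is half open. A call has 1 to 8 rows; each row shifts and turns the commanded pose from where the row before left it, along the tool's axes as they then stand; what a row does not reach is not made up. A row lasts 1/8 s, in which the tool goes at most 62.5 mm and 10.7 degrees, less where a joint would pass 70% of its speed; a pose out of reach is approached as far as the arm can. A call is refused whole if a number of a shift passes 6.25 or a number of a turn 0.188, either way. A call with a gripper value outside its range is refused whole. The fingers move at their own pace and stop on an object; FORCE is the grip in N (left out, the last holds). Time passes only in rows, so rows that do not move let the fingers close. It gives the time, the measured TCP pose, the force and the opening at its end, in the units of the state.
- manip.get_state(): the state, without advancing time (a new reading comes with each control period).
- manip.grab_frame(name): name is "scene" or "top" or "wrist"; returns a dict with "frame" (400x640x3 uint8, red, green, blue), "vfov" (degrees; the focal length in pixels is half the picture's height over the tangent of half this angle, whatever the lens; pixels are square), "cx", "cy" (the principal point, pixels), "k1" (the pictures are not rectified: a ray, as slopes to the right and down, at radius r is drawn at 1 + k1 r^2 times it, then the intrinsics apply), "xyz" and "rotation" of the camera in the world; the wrist camera has in their place "mount" (4x4, takes a point from camera to tool coordinates, whose origin is the TCP and whose axes are the flange's). Camera axes: x right, y up, looking along -z (the intrinsics and any distortion apply to the point x, -y, -z); pixel columns grow to the right and rows downward; lengths in m; the calibration is good to about 2 mm. A picture is of the moment at which its call begins: read the wrist's pose just before it. There is no depth.
- manip.hand_in(): hands the job in, once; it reports no verdict.
Trained networks look in the newest picture that a camera, given by its name, has taken for a name from the list of things; names that differ only in an ending like _2 or _b are one class to them, and where a whole thing is asked for, a point or a joint stands for the part that bears it (a point fixed in the world has none). Each returns a list of dicts, best first, with "conf" (0 to 1); they miss things now and then, are a little off and sometimes report something else, mostly with a low value. They report only what shows in the picture. A call takes as long as a camera call. They do not tell look-alikes from the thing itself.
- manip.silhouettes(camera, name): "mask" (400x640 bool, what is visible of it) and "centre" ([column, row] in pixels, amid what is visible of it).
The state is a dict: "time": time; "joint_pos": joint angles; "joint_velocities": joint speeds; "tau": joint torques, N m; "tool_pos": TCP position; "orientation": TCP orientation; "ft_force": force on the tool from outside, world axes, zero at the start; "torque": the same for the moment, N m; "width": finger opening in m.
Only numpy, scipy, OpenCV 4.12 (cv2) and the standard library are available. Lean on these libraries where they do the work, as an engineer would, in place of code of your own. Each camera call takes 0.05 s, during which the arm holds its last target.

## Task

Set up the pair of bronze axle boxes for clamping: push them along the slotted plate with the fingertips or the outside of the fingers until both sit square with a flat end hard against the long back fence, side by side with their grooved sides touching, and the box at the end of the row hard against the stop block. Do not take a box between the fingers, tip it or lift it off the plate, and leave the brass sheave, the copper pipe bend and the bakelite handle where they lie. Either box may be the one at the stop.

Things in the scene. Friction and masses are not known exactly. Their poses are not given: they have to be found in the camera images.
- plate: fixed slotted iron plate, 220 mm (x) by 420 mm (y), 20 mm thick; origin at the centre of its underside, z up: working surface 20 mm above it. A steel fence bar 20 mm thick, 400 mm long, 22 mm high above the plate is bolted along its far (+x) side, parallel to y; the fence's working face looks to -x and lies 70 mm to +x of the origin. The 8 mm T-slots do not hinder sliding
- fence_face (a point): middle of the fence's working face, where it meets the plate's surface; axes as the plate's
- stop: steel stop block bolted to the plate, against the fence: 46 mm along the plate's x, 24 mm along its y, 24 mm high plus a cap screw head (8 mm) on top; axes as the plate's, origin at the centre of its underside. Stands near one end of the plate, +y or -y; the boxes go against its side face that looks to the plate's middle. Cannot move
- axlebox_1: one of two identical bronze axle boxes, face down on the plate, 18 mm bore upright: 56 mm along own x (between two flat ends), 48 mm along own y (over grooved sides), 30 mm high, about 0.56 kg. Each grooved side: 7 mm flange at bottom and at top, between them a groove 16 high, 4 deep. Origin: centre of underside. At the start a flat end faces the fence, up to 20 degrees askew. A push of 2 to 5 N slides it
- axlebox_2: one of two identical bronze axle boxes, face down on the plate, 18 mm bore upright: 56 mm along own x (between two flat ends), 48 mm along own y (over grooved sides), 30 mm high, about 0.56 kg. Each grooved side: 7 mm flange at bottom and at top, between them a groove 16 high, 4 deep. Origin: centre of underside. At the start a flat end faces the fence, up to 20 degrees askew. A push of 2 to 5 N slides it
- sheave: brass eccentric sheave lying loose on the plate near the fence, at the end opposite to the stop: grooved disc of 38 mm diameter, 12 mm high, with an off-centre boss to 18 mm; origin at the centre of the disc's underside. Leave alone
- pipe_bend: copper exhaust pipe bend, 17 mm pipe, about 67 by 67 mm, up to 25 mm high, lying loose on the bench beyond one end of the plate; origin on the bench in the middle of the bend. Leave alone
- valve_handle: black six-lobed bakelite valve handle, 51 mm across, 18 mm high, lying loose on the bench beyond the other end of the plate; origin at the centre of its underside. Leave alone
Things that resemble listed ones, but are neither listed nor needed, are in the scene too. What is shaped like the axlebox_2 but green, red or turquoise is not meant.

How it is judged:
By the outcome, as a careful person would: the job done as asked, in the order asked, and still so for the second after the job is handed in, with the robot touching nothing.
It also fails if it takes over 72 s, if anything falls off the work surface, if the arm or the gripper's body presses on something with over 40 N, if the wrist force passes 120 N, or if a joint passes its speed limit or range.

## Working session

There is one attempt and no reset: what is moved stays moved. The work goes in short steps, Python scripts to look and compute and a shell command to move; the robot and the scene stay as the last step left them, time stands still between calls to the robot, and variables do not carry over. Pictures are saved under pics/ and viewed, and the job is handed in when it is done.

```bash
mkdir -p pics; ls; python3 - <<'E'
from bench import manip
import cv2
s=manip.get_state(); print({k:(v if not hasattr(v,'tolist') else v.tolist()) for k,v in s.items()})
for n in ["scene","top","wrist"]:
    f=manip.grab_frame(n); cv2.imwrite(f"pics/{n}0.png",f["frame"][:,:,::-1])
    print(n,{k:(v if not hasattr(v,'tolist') else v.tolist()) for k,v in f.items() if k!="frame"})
E
```

```text
pics
{'time': 0.0, 'joint_pos': [1.4886141919402798, 0.38556191855938676, 0.006611547413481144, -0.00047266891125398756, -1.193989753924856, -0.2585963090032293], 'joint_velocities': [0.00021532281267772752, 0.0018257248460857778, 0.0015813232364017972, 0.0013815944240188527, -0.0008076382959949712, -0.0013016611051489787], 'tau': [0.0006102362749516033, -39.22898054122925, 18.84011149406433, 4.1862161457538605, -0.004597803490469232, -4.90217360038514e-06], 'tool_pos': [0.20868417326057712, 0.588511565525699, 0.23021666117210704], 'orientation': [0.9855034637070087, -0.16965177807292856, -0.00012438042876525512, 0.0010870821915477734], 'ft_force': [-0.07627807413032413, 0.5658104455477015, 0.1825936471795077], 'torque': [-0.005191384990697498, -0.003742740294362384, 0.013001949646820613], 'width': 0.0855391208572349}
scene {'vfov': 43.12631671943343, 'cx': 318.8572934233379, 'cy': 199.001446300127, 'k1': 0.04364390348777462, 'xyz': [1.1534210421674385, -0.171195106785269, 1.2125788253730243], 'rotation': [0.21134640375151237, 0.15224747638378697, 0.5582715389375681, 0.7877095228371626]}
top {'vfov': 47.708622523007435, 'cx': 323.2191191777474, 'cy': 198.03059772178082, 'k1': -0.05903479714901188, 'xyz': [0.3440508340701174, 0.0506405671279656, 0.9382356459256295], 'rotation': [-0.06851716330007039, 0.07022958668456429, 0.7063512643659642, -0.7010285977162632]}
wrist {'vfov': 61.45528072734224, 'cx': 321.4723430353399, 'cy': 198.54045111700898, 'k1': -0.06746427580785022, 'mount': [[0.00020649090300080478, 0.9623172014546295, 0.2719293311616774, 0.06824664185336896], [0.9999999765605235, -0.00018100203546837196, -0.00011881589158905743, 0.0003380993726651571], [-6.511881383847091e-05, 0.27192934932219703, -0.9623172162736916, -0.1432661034472265], [0.0, 0.0, 0.0, 1.0]]}
```

View pics/scene0.png

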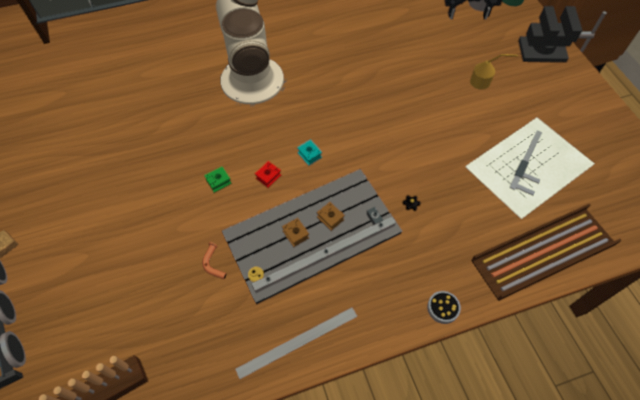

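View pics/top0.png

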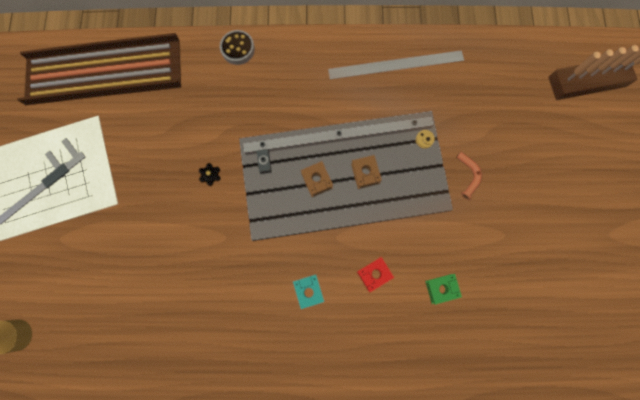

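```bash
cat > h.py <<'E'
import numpy as np, cv2
from scipy.spatial.transform import Rotation as R
from scipy.optimize import minimize, least_squares
from bench import manip
class Cam:
    def __init__(s,name,save=None):
        st=manip.get_state(); f=manip.grab_frame(name); s.name=name; s.img=f["frame"]; s.t=st
        if "mount" in f:
            M=np.array(f["mount"]); T=np.eye(4); T[:3,:3]=R.from_quat(st["orientation"]).as_matrix(); T[:3,3]=st["tool_pos"]; s.T=T@M
        else:
            s.T=np.eye(4); s.T[:3,:3]=R.from_quat(f["rotation"]).as_matrix(); s.T[:3,3]=f["xyz"]
        s.f=200/np.tan(np.radians(f["vfov"])/2); s.cx,s.cy,s.k1=f["cx"],f["cy"],f["k1"]
        if save: cv2.imwrite(f"pics/{save}.png",s.img[:,:,::-1])
    def proj(s,P):
        p=(np.atleast_2d(P)-s.T[:3,3])@s.T[:3,:3]
        a=p[:,0]/-p[:,2]; b=-p[:,1]/-p[:,2]; k=1+s.k1*(a*a+b*b)
        return np.c_[s.cx+s.f*a*k, s.cy+s.f*b*k]
    def unproj(s,uv,z):
        uv=np.atleast_2d(uv).astype(float); d=np.c_[(uv[:,0]-s.cx)/s.f,(uv[:,1]-s.cy)/s.f]; u=d.copy()
        for _ in range(20): u=d/(1+s.k1*(u**2).sum(1,keepdims=True))
        r=np.c_[u[:,0],-u[:,1],-np.ones(len(u))]@s.T[:3,:3].T
        return s.T[:3,3]+r*((z-s.T[2,3])/r[:,2])[:,None]
def prism(x,y,yaw,lx,ly,z0,z1):
    c,s_=np.cos(yaw),np.sin(yaw)
    return np.array([[x+c*a*lx/2-s_*b*ly/2,y+s_*a*lx/2+c*b*ly/2,z] for z in (z0,z1) for a,b in((1,1),(1,-1),(-1,-1),(-1,1))])
def softmask(cam,P,ss=4):
    h=cv2.convexHull(cam.proj(P).astype(np.float32))[:,0]
    x0,y0=np.floor(h.min(0)).astype(int)-1; 
    m=np.zeros((400,640),np.uint8)
    cv2.fillPoly(m,[np.round(h*16).astype(np.int32)],255,cv2.LINE_AA,4)
    return m/255.
def fitbox(cms,x0,lx=.056,ly=.048,z0=.02,z1=.05):
    # cms: list of (cam,mask)
    def cost(p):
        c=0
        for cam,m in cms:
            q=softmask(cam,prism(*p,lx,ly,z0,z1)); c+=np.abs(q-m).sum()/m.sum()
        return c
    best=None
    for dy in (-.15,0,.15):
        sx=np.array([[0,0,0],[.008,0,0],[0,.008,0],[0,0,.2]])+np.array(x0)+[0,0,dy]
        r=minimize(cost,np.array(x0)+[0,0,dy],method="Nelder-Mead",options=dict(initial_simplex=sx,xatol=2e-5,fatol=1e-4))
        if best is None or r.fun<best.fun: best=r
    return best.x,best.fun
E
python3 - <<'E'
from h import *
top=Cam("top"); sil={n:manip.silhouettes("top",n) for n in("axlebox_1","stop","sheave","plate","pipe_bend","valve_handle")}
sc=Cam("scene"); sis={n:manip.silhouettes("scene",n) for n in("axlebox_1","stop","sheave")}
for cam,S in((top,sil),(sc,sis)):
    for n,l in S.items():
        for d in l: print(cam.name,n,round(d["conf"],2),np.round(d["centre"],1),d["mask"].sum(),cam.unproj(d["centre"],.03)[0].round(4))
m=max(sil["plate"],key=lambda d:d["conf"])["mask"]
cs,_=cv2.findContours(m.astype(np.uint8),0,2); r=cv2.minAreaRect(max(cs,key=cv2.contourArea)); print(cv2.boxPoints(r))
for uv in((241,138),(432,112),(451,210),(252,240)): print(top.unproj(uv,.02).round(4))
E
```

```text
top axlebox_1 0.96 [370.3 170.8] 670 [ 0.5817 -0.0504  0.03  ]
top axlebox_1 0.89 [306.  293.2] 643 [0.334  0.0831 0.03  ]
top axlebox_1 0.88 [442.9 291.3] 764 [ 0.3348 -0.1878  0.03  ]
top axlebox_1 0.82 [368.9 271.8] 625 [ 0.3747 -0.0419  0.03  ]
top axlebox_1 0.62 [318.9 181.4] 697 [0.5599 0.0564 0.03  ]
top stop 0.5 [262.9 164.6] 297 [0.5967 0.1727 0.03  ]
top stop 0.29 [473.1 175.6] 417 [ 0.5702 -0.2649  0.03  ]
top sheave 0.68 [425.1 138.1] 291 [ 0.6524 -0.1685  0.03  ]
top plate 0.9 [342. 174.] 18321 [0.5753 0.0085 0.03  ]
top pipe_bend 0.92 [473.6 174.3] 364 [ 0.573  -0.2661  0.03  ]
top valve_handle 0.68 [209.9 175. ] 339 [0.5754 0.2826 0.03  ]
scene axlebox_1 0.83 [295.5 232.3] 436 [ 0.5768 -0.0387  0.03  ]
scene axlebox_1 0.67 [265.6 175.5] 406 [ 0.3819 -0.0628  0.03  ]
scene axlebox_1 0.63 [325.7 212.2] 511 [0.5468 0.0555 0.03  ]
scene axlebox_1 0.56 [216.9 181.1] 369 [ 0.355  -0.1945  0.03  ]
scene axlebox_1 0.22 [308.7 236.4] 11007 [ 0.5995 -0.0101  0.03  ]
scene stop 0.56 [374.2 215.3] 185 [0.5983 0.1736 0.03  ]
scene sheave 0.56 [254.3 274.8] 171 [ 0.6547 -0.1714  0.03  ]
[[236.81458 138.49066]
 [437.26605 109.62568]
 [452.0428  212.24185]
 [251.59131 241.10684]]
[[0.6587 0.222  0.02  ]]
[[ 0.715  -0.1893  0.02  ]]
[[ 0.4996 -0.2166  0.02  ]]
[[0.4408 0.1934 0.02  ]]
```

```bash
python3 -m creep '{"translation":[[0,0,0],[0,0,0],[0,0,0]],"rot":[[0,0,-0.16],[0,0,-0.16],[0,0,-0.16]],"hand":[-1,-1,-1]}' 60; cat >> h.py <<'E'
def where(tgt=None,yaw=None):
    s=manip.get_state(); Q=R.from_quat(s["orientation"]).as_matrix(); p=np.array(s["tool_pos"])
    print("t%.2f pos %s yaw %.2f tilt %.2f F %s q %s w %.4f"%(s["time"],p.round(4),np.degrees(np.arctan2(Q[1,0],Q[0,0])),np.degrees(np.arccos(-Q[2,2])),np.round(s["ft_force"],1),np.round(s["joint_pos"],2),s["width"]))
    if tgt is not None: print(" shift cm in tool",(Q.T@(np.array(tgt)-p)*100).round(2))
E
python3 -c "
from h import *
where([.56,0,.23])"
```

```text
time: 1.08
tool_pos: [0.2088, 0.5891, 0.2313]
orientation: [0.997, 0.072, -0.0, -0.0]
ft_force: [0.6, -0.4, -0.4]
width: 0.032
t1.07 pos [0.2088 0.5891 0.2313] yaw 8.28 tilt 0.01 F [ 0.6 -0.4 -0.4] q [ 1.49  0.38  0.01 -0.   -1.19  0.23] w 0.0320
 shift cm in tool [26.27 63.35  0.13]
```

```bash
python3 -m creep '{"translation":[[2.2,5.3,0],[2.2,5.3,0],[2.2,5.3,0],[2.2,5.3,0],[2.2,5.3,0],[2.2,5.3,0],[2.2,5.3,0],[2.2,5.3,0]],"rot":[[0,0,0],[0,0,0],[0,0,0],[0,0,0],[0,0,0],[0,0,0],[0,0,0],[0,0,0]],"hand":[-1,-1,-1,-1,-1,-1,-1,-1]}'; python3 -c "
from h import *
where([.56,0,.23])"
```

```text
time: 2.08
tool_pos: [0.4427, 0.192, 0.2318]
orientation: [0.998, 0.07, 0.001, -0.0]
ft_force: [0.6, 1.3, 0.2]
width: -0.0
t2.08 pos [0.4427 0.192  0.2318] yaw 8.00 tilt 0.07 F [0.6 1.3 0.2] q [ 0.75  0.14 -0.33  0.   -1.1   0.96] w -0.0000
 shift cm in tool [ 8.94 20.64  0.18]
```

```bash
python3 -m creep '{"translation":[[2.2,5.2,0],[2.2,5.2,0],[2.2,5.2,0],[2.2,5.2,0],[0,0,0]],"rot":[[0,0,0],[0,0,0],[0,0,0],[0,0,0],[0,0,0]],"hand":[-1,-1,-1,-1,-1]}'; python3 -c "
from h import *
where([.56,0,.23])
c=Cam('wrist','w1')"
```

```text
time: 2.7
tool_pos: [0.5592, -0.0033, 0.2307]
orientation: [0.998, 0.067, -0.0, 0.0]
ft_force: [-0.7, -0.1, -0.5]
width: -0.0005
t2.70 pos [ 0.5592 -0.0033  0.2307] yaw 7.67 tilt 0.04 F [-0.7 -0.1 -0.5] q [ 0.28  0.27 -0.16  0.   -1.14  1.42] w -0.0005
 shift cm in tool [ 0.13 -0.32  0.07]
```

View pics/w1.png

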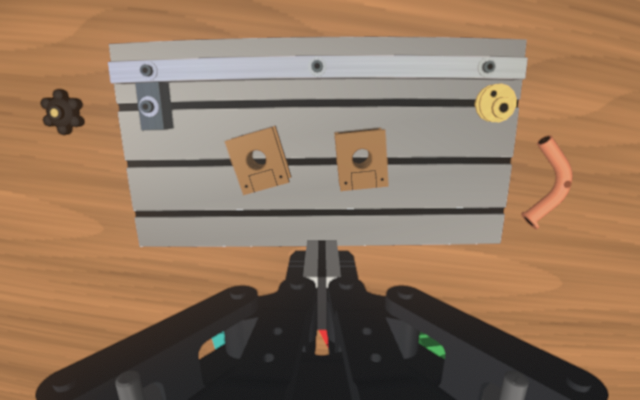

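```bash
cat > meas.py <<'E'
from h import *
def measure(save=None,cams=("wrist",)):
    out=[]
    for n in cams:
        c=Cam(n,save)
        for d in manip.silhouettes(n,"axlebox_1"):
            m=d["mask"]; rgb=c.img[m].mean(0)
            P=c.unproj(d["centre"],.035)[0]
            if rgb[0]>rgb[1]*1.15 and rgb[1]>rgb[2]*1.15 and m.sum()<8000 and d["conf"]>.3: out.append((c,m,P,d["conf"]))
    return out
E
python3 - <<'E'
from meas import *
r=measure()
for c,m,P,cf in r:
    p,f=fitbox([(c,m)],[P[0],P[1],.14]); print(cf,P.round(4),"fit",p[:2].round(4),np.degrees(p[2]).round(2),round(f,3))
c=Cam("wrist")
pl=manip.silhouettes("wrist","plate"); st=manip.silhouettes("wrist","stop")
print([(d["conf"],d["mask"].sum(),d["centre"]) for d in pl+st])
print("corners",c.unproj([(111,45),(525,40),(500,242),(140,246)],.02).round(4))
p0=[.578,.002,.14]
d=pl[0]; m=d["mask"]
def pm(p):
    A=prism(*p,.22,.42,0,.02)
    return softmask(c,A)
r=minimize(lambda p:np.abs(pm(p)-m).sum(),p0,method="Nelder-Mead",options=dict(initial_simplex=np.array(p0)+np.array([[0,0,0],[.01,0,0],[0,.01,0],[0,0,.05]])))
print("plate",r.x.round(4),np.degrees(r.x[2]),r.fun/m.sum())
d=st[0]; P=c.unproj(d["centre"],.03)[0]
p,f=fitbox([(c,d["mask"])],[P[0],P[1],.14],.046,.024,.02,.044); print("stop",p.round(4),np.degrees(p[2]),f)
v=c.img.copy()
for mm,col in((m,(255,0,0)),(d["mask"],(0,255,0))):
    cs,_=cv2.findContours(mm.astype(np.uint8),0,2); cv2.drawContours(v,cs,-1,col,1)
v2=cv2.convexHull(c.proj(prism(*r.x,.22,.42,0,.02)).astype(np.float32)); cv2.polylines(v,[v2.astype(int)],True,(0,0,255))
cv2.imwrite("pics/w1m.png",v[:,:,::-1])
E
```

```text
0.79 [ 0.5779 -0.0442  0.035 ] fit [ 0.5794 -0.0409] 13.61 0.115
0.66 [0.5626 0.0657 0.035 ] fit [0.5644 0.061 ] 23.57 0.1
[(0.73, np.int64(72965), [325.1, 135.1]), (0.86, np.int64(1681), [155.4, 103.4]), (0.73, np.int64(72757), [324.2, 138.1])]
corners [[ 0.6559  0.2282  0.02  ]
 [ 0.7182 -0.184   0.02  ]
 [ 0.5027 -0.2172  0.02  ]
 [ 0.4395  0.1972  0.02  ]]
plate [0.5821 0.0033 0.1447] 8.290803221281971 0.13643226741803413
stop [0.604  0.171  0.1305] 7.475839018591404 0.06287807210927202
```

View pics/w1m.png

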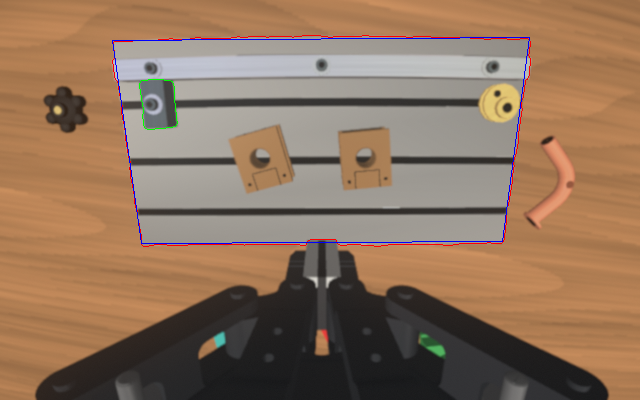

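```bash
python3 - <<'E'
from h import *
where()
c=Cam('wrist')
a=cv2.resize(c.img[225:400,220:420],None,fx=3,fy=3,interpolation=cv2.INTER_CUBIC)
cv2.imwrite('pics/fing.png',a[:,:,::-1])
s=Cam('scene'); u=s.proj(s.t["tool_pos"])[0].astype(int); print(u)
b=cv2.resize(s.img[u[1]-60:u[1]+50,u[0]-80:u[0]+80],None,fx=5,fy=5,interpolation=cv2.INTER_CUBIC)
cv2.imwrite('pics/fings.png',b[:,:,::-1])
E
```

```text
t3.00 pos [0.5576 0.0009 0.2316] yaw 8.09 tilt 0.03 F [ 0.3 -0.4  0.6] q [ 0.29  0.27 -0.16 -0.   -1.14  1.42] w 0.0003
[305 180]
```

View pics/fing.png

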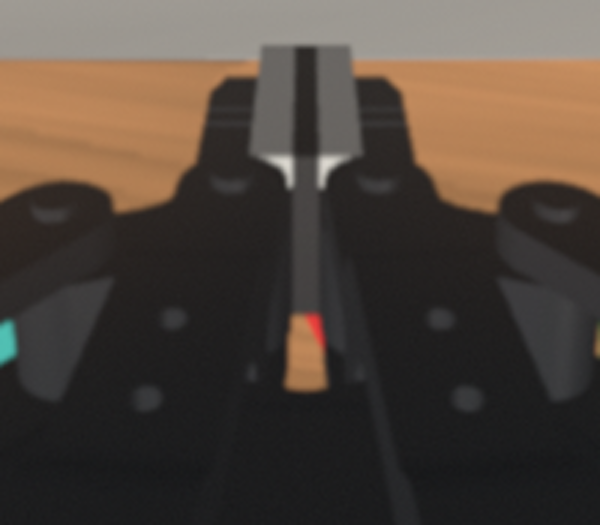

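View pics/fings.png

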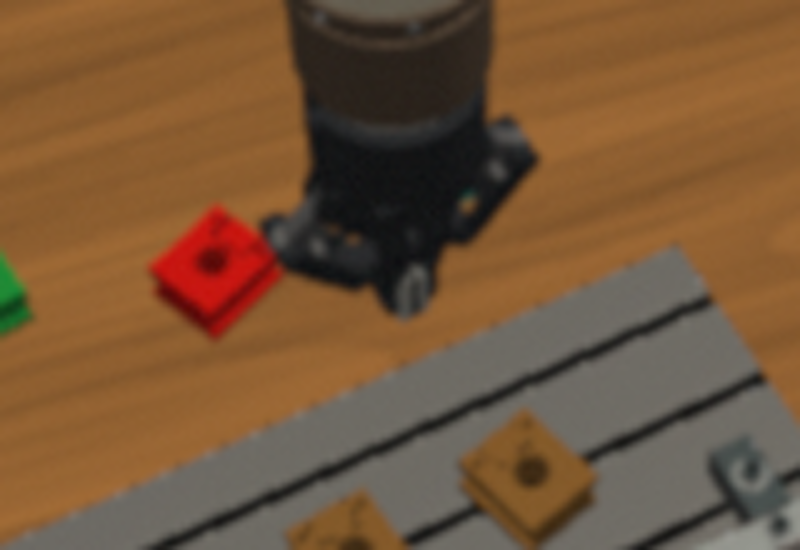

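```bash
cat >> h.py <<'E'
PL=np.array([.5805,.0037]); PY=np.radians(8.2)
def W(px,py,z): 
    c,s=np.cos(PY),np.sin(PY); return [PL[0]+c*px-s*py,PL[1]+s*px+c*py,z]
def P_(x,y):
    c,s=np.cos(PY),np.sin(PY); d=np.array([x,y])-PL; return np.array([c*d[0]+s*d[1],-s*d[0]+c*d[1]])
def wp(px=None,py=None,z=None):
    s=manip.get_state(); p=s["tool_pos"]; print("plate-frame TCP",(P_(*p[:2])*1000).round(1), "Fplate",(np.array([[np.cos(PY),np.sin(PY)],[-np.sin(PY),np.cos(PY)]])@np.array(s["ft_force"])[:2]).round(1))
    where(W(px,py,z) if px is not None else None)
E
python3 -c "
from h import *
wp(-.070,.057,.07)"
```

```text
plate-frame TCP [-23.    0.4] Fplate [-0.5  0.3]
t3.10 pos [0.5577 0.0008 0.2316] yaw 8.08 tilt 0.03 F [-0.6  0.2  0.1] q [ 0.29  0.27 -0.16 -0.   -1.14  1.42] w 0.0001
 shift cm in tool [-4.72 -5.65 16.16]
```

```bash
python3 -m creep '{"translation":[[-2.4,-2.8,0],[-2.3,-2.8,4],[0,0,4],[0,0,4],[0,0,4],[0,0,0],[0,0,0]],"rot":[[0,0,0],[0,0,0],[0,0,0],[0,0,0],[0,0,0],[0,0,0],[0,0,0]],"hand":[-0.6,-0.6,-0.6,-0.6,-0.6,-0.6,-0.6]}'; python3 -c "
from h import *
wp(-.070,.057,.0235)
c=Cam('wrist','w2')"
```

```text
time: 3.98
tool_pos: [0.5049, 0.0494, 0.0728]
orientation: [0.998, 0.07, 0.001, -0.0]
ft_force: [0.4, 0.5, 0.6]
width: 0.0172
plate-frame TCP [-68.4  56. ] Fplate [0.4 0.4]
t3.98 pos [0.5049 0.0494 0.0728] yaw 8.05 tilt 0.15 F [0.4 0.5 0.6] q [ 0.42  0.37 -0.48  0.   -0.72  1.29] w 0.0172
 shift cm in tool [-0.18 -0.1   4.93]
```

View pics/w2.png

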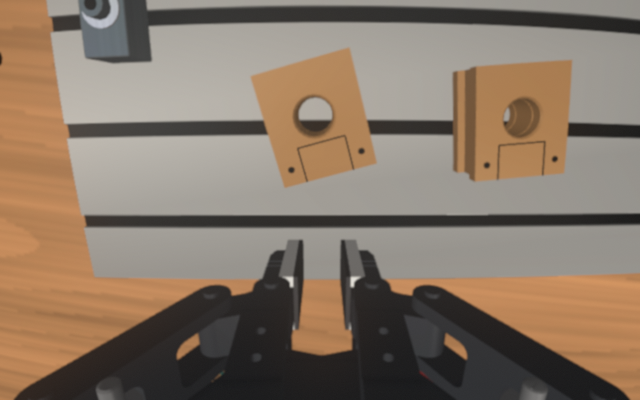

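```bash
python3 -m creep '{"translation":[[-0.2,0,2.5],[0,-0.1,1.5],[0,0,0.7],[0,0,0]],"rot":[[0,0,0],[0,0,0],[0,0,0],[0,0,0]],"hand":[-0.6,-0.6,-0.6,-0.6]}'; python3 -c "
from h import *
wp(-.04,.057,.0235)"
```

```text
time: 4.53
tool_pos: [0.5022, 0.0497, 0.0251]
orientation: [0.998, 0.07, 0.001, -0.0]
ft_force: [-1.2, 0.3, 0.4]
width: 0.0172
plate-frame TCP [-71.   56.7] Fplate [-1.2  0.4]
t4.53 pos [0.5022 0.0497 0.0251] yaw 7.99 tilt 0.08 F [-1.2  0.3  0.4] q [ 0.42  0.44 -0.53  0.   -0.6   1.29] w 0.0172
 shift cm in tool [ 3.1  -0.05  0.17]
```

```bash
python3 -m creep '{"translation":[[1,0,0],[1,0,0],[0.5,0,0],[0.5,0,0],[0.5,0,0],[0.5,0,0],[0.5,0,0],[0.5,0,0]],"rot":[[0,0,0],[0,0,0],[0,0,0],[0,0,0],[0,0,0],[0,0,0],[0,0,0],[0,0,0]],"hand":[-0.6,-0.6,-0.6,-0.6,-0.6,-0.6,-0.6,-0.6]}'; python3 -c "
from h import *
wp(0.003,.057,.0245)
c=Cam('wrist','w3')"
```

```text
time: 5.52
tool_pos: [0.5515, 0.0564, 0.0241]
orientation: [0.998, 0.069, -0.0, 0.0]
ft_force: [-2.0, -1.2, -1.7]
width: 0.0172
plate-frame TCP [-21.2  56.4] Fplate [-2.2 -0.9]
t5.53 pos [0.5515 0.0564 0.0241] yaw 7.97 tilt 0.00 F [-2.  -1.2 -1.7] q [ 0.39  0.5  -0.41 -0.   -0.66  1.32] w 0.0172
 shift cm in tool [ 2.42 -0.07 -0.04]
```

View pics/w3.png

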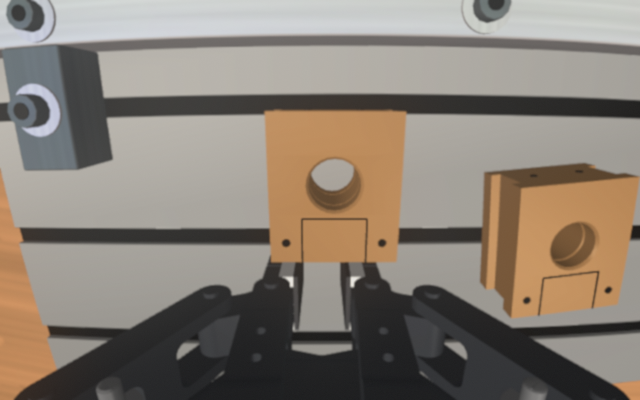

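```bash
python3 -m creep '{"translation":[[0.5,0,0],[0.5,0,0],[0.5,0,0],[0.4,0,0],[0.2,0,0],[0.2,0,0],[0.2,0,0]],"rot":[[0,0,0],[0,0,0],[0,0,0],[0,0,0],[0,0,0],[0,0,0],[0,0,0]],"hand":[-0.6,-0.6,-0.6,-0.6,-0.6,-0.6,-0.6]}'; python3 -c "
from h import *
wp(0.003,.057,.0245)"
```

```text
time: 6.45
tool_pos: [0.5759, 0.0599, 0.0243]
orientation: [0.998, 0.07, -0.0, -0.0]
ft_force: [-2.6, -0.5, -1.0]
width: 0.0171
plate-frame TCP [ 3.4 56.2] Fplate [-2.7 -0.1]
t6.45 pos [0.5759 0.0599 0.0243] yaw 7.97 tilt 0.00 F [-2.6 -0.5 -1. ] q [ 0.38  0.53 -0.35 -0.   -0.69  1.33] w 0.0171
 shift cm in tool [-0.04 -0.08 -0.02]
```

```bash
python3 -m creep '{"translation":[[0.1,0,0],[0.1,0,0],[0.1,0,0]],"rot":[[0,0,0],[0,0,0],[0,0,0]],"hand":[-0.6,-0.6,-0.6]}'; python3 -c "
from h import *
wp(0.003,.057,.0245)
c=Cam('wrist','w4')"
```

```text
time: 6.82
tool_pos: [0.5765, 0.0599, 0.0243]
orientation: [0.998, 0.069, -0.003, 0.0]
ft_force: [-8.9, 1.6, 5.4]
width: 0.0167
plate-frame TCP [ 4.  56.2] Fplate [-8.6  2.9]
t6.83 pos [0.5765 0.0599 0.0243] yaw 7.96 tilt 0.30 F [-8.9  1.6  5.4] q [ 0.38  0.54 -0.34 -0.   -0.7   1.33] w 0.0167
 shift cm in tool [-0.1  -0.08 -0.02]
```

View pics/w4.png

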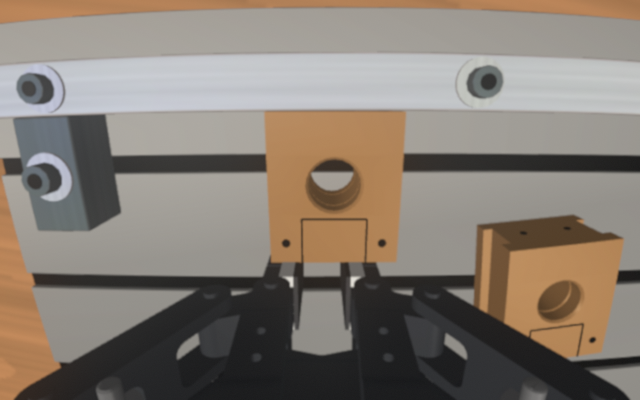

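```bash
python3 -m creep '{"translation":[[-1,0,0],[-2.5,0,0],[-3,0,0],[-1,2.5,0],[0,3.3,0],[0,3.3,0],[0,0.9,0],[0,0,0]],"rot":[[0,0,0],[0,0,0],[0,0,0],[0,0,0],[0,0,0],[0,0,0],[0,0,0],[0,0,0]],"hand":[-0.6,-0.6,-0.6,-0.6,-0.6,-0.6,-0.6,-0.6]}'; python3 -c "
from h import *
wp(-0.04,-.044,.0240)
c=Cam('wrist','w5')"
```

```text
time: 7.88
tool_pos: [0.5193, -0.0493, 0.0247]
orientation: [0.998, 0.069, 0.001, -0.0]
ft_force: [0.3, -0.4, 0.5]
width: 0.0169
plate-frame TCP [-68.1 -43.7] Fplate [ 0.2 -0.4]
t7.88 pos [ 0.5193 -0.0493  0.0247] yaw 7.93 tilt 0.13 F [ 0.3 -0.4  0.5] q [ 0.22  0.46 -0.49  0.   -0.61  1.49] w 0.0169
 shift cm in tool [2.81 0.02 0.08]
```

View pics/w5.png

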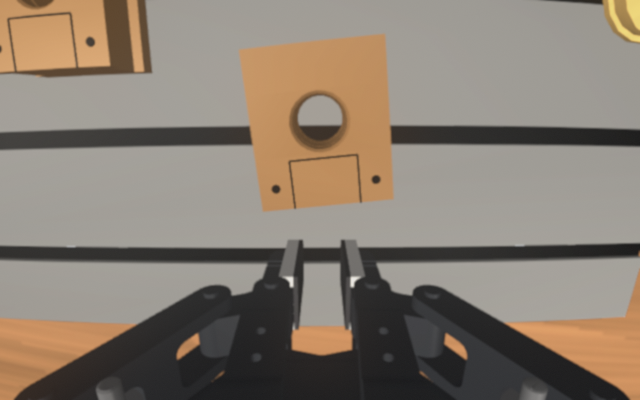

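```bash
python3 -m creep '{"translation":[[1,0,0],[0.8,0,0],[0.5,0,0],[0.5,0,0],[0.5,0,0],[0.5,0,0],[0.5,0,0],[0.5,0,0]],"rot":[[0,0,0],[0,0,0],[0,0,0],[0,0,0],[0,0,0],[0,0,0],[0,0,0],[0,0,0]],"hand":[-0.6,-0.6,-0.6,-0.6,-0.6,-0.6,-0.6,-0.6]}';  python3 -m creep '{"translation":[[0.5,0,0],[0.5,0,0],[0.5,0,0],[0.3,0,0],[0.2,0,0],[0.2,0,0]],"rot":[[0,0,0],[0,0,0],[0,0,0],[0,0,0],[0,0,0],[0,0,0]],"hand":[-0.6,-0.6,-0.6,-0.6,-0.6,-0.6]}'; python3 -c "
from h import *
wp(0.004,-.044,.0240)
"
```

```text
time: 8.93
tool_pos: [0.5662, -0.0426, 0.0242]
orientation: [0.998, 0.069, -0.0, 0.0]
ft_force: [-1.2, 0.2, -2.0]
width: 0.0169
time: 9.68
tool_pos: [0.5877, -0.0395, 0.0243]
orientation: [0.998, 0.07, -0.0, -0.0]
ft_force: [-2.2, 0.3, -1.3]
width: 0.0173
plate-frame TCP [  1.  -43.7] Fplate [-2.1  0.6]
t9.68 pos [ 0.5877 -0.0395  0.0243] yaw 7.97 tilt 0.01 F [-2.2  0.3 -1.3] q [ 0.21  0.55 -0.32 -0.   -0.71  1.5 ] w 0.0173
 shift cm in tool [0.3  0.02 0.03]
```

```bash
python3 -m creep '{"translation":[[0.2,0,0],[0.1,0,0],[0.1,0,0],[0.1,0,0]],"rot":[[0,0,0],[0,0,0],[0,0,0],[0,0,0]],"hand":[-0.6,-0.6,-0.6,-0.6]}'; python3 -c "
from h import *
wp(0.004,-.044,.0240)
c=Cam('wrist','w6')
"
```

```text
time: 10.18
tool_pos: [0.5907, -0.0391, 0.0244]
orientation: [0.998, 0.069, -0.002, 0.0]
ft_force: [-9.3, 0.2, 5.8]
width: 0.0168
plate-frame TCP [  4.  -43.8] Fplate [-9.1  1.6]
t10.18 pos [ 0.5907 -0.0391  0.0244] yaw 7.96 tilt 0.26 F [-9.3  0.2  5.8] q [ 0.21  0.55 -0.31 -0.   -0.72  1.5 ] w 0.0168
 shift cm in tool [0.   0.02 0.04]
```

View pics/w6.png

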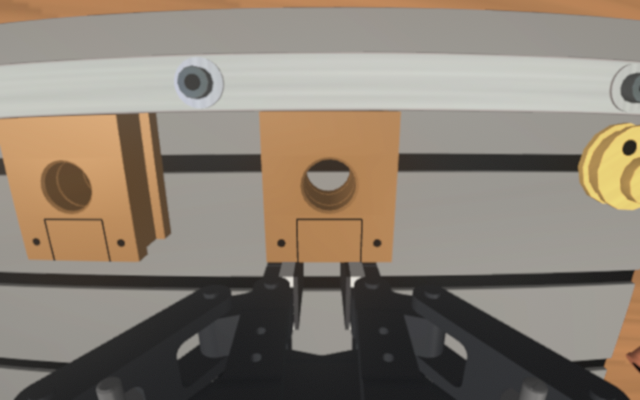

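```bash
python3 -m creep '{"translation":[[-1,0,0],[-1,0,-2],[0,2.5,-4],[0,2.6,-2],[0,0,0],[0,0,0],[0,0,0],[0,0,0]],"rot":[[0,0,0],[0,0,0],[0,0,0],[0,0,0],[0,0,0.175],[0,0,0.175],[0,0,0.175],[0,0,0.175]],"hand":[-0.6,-0.6,-0.6,-0.7,-0.7,-0.7,-0.7,-0.7]}';  python3 -m creep '{"translation":[[0,0,0],[0,0,0],[0,0,0],[0,0,0],[0,0,0],[0,0,0]],"rot":[[0,0,0.175],[0,0,0.175],[0,0,0.175],[0,0,0.175],[0,0,0.17],[0,0,0]],"hand":[-0.7,-0.7,-0.7,-0.7,-0.7,-0.7]}'; python3 -c "
from h import *
wp(0.036,-.097,.0240)
"
```

```text
time: 11.22
tool_pos: [0.5813, -0.092, 0.105]
orientation: [0.96, -0.279, 0.002, -0.001]
ft_force: [-0.4, -0.8, -0.4]
width: 0.0129
time: 11.98
tool_pos: [0.581, -0.0919, 0.1049]
orientation: [0.756, -0.655, 0.001, -0.001]
ft_force: [-0.2, 0.6, 0.3]
width: 0.0128
plate-frame TCP [-13.2 -94.7] Fplate [-0.1  0.6]
t11.97 pos [ 0.581  -0.0919  0.1049] yaw -81.85 tilt 0.19 F [-0.2  0.6  0.3] q [ 0.12  0.44 -0.25  0.   -0.88  0.02] w 0.0128
 shift cm in tool [ 0.22 -4.89  8.11]
```

```bash
python3 -m creep '{"translation":[[0.2,-2.4,0],[0,-2.5,2],[0,0,3],[0,0,2.6],[0,0,0.4],[0,0,0]],"rot":[[0,0,0],[0,0,0],[0,0,0],[0,0,0],[0,0,0],[0,0,0]],"hand":[-0.7,-0.7,-0.7,-0.7,-0.7,-0.7]}';  python3 -c "
from h import *
wp(0.036,.054,.0240)
c=Cam('wrist','w7')
"
```

```text
time: 12.72
tool_pos: [0.6295, -0.0872, 0.025]
orientation: [0.755, -0.655, 0.001, -0.0]
ft_force: [-0.2, -0.3, 0.8]
width: 0.0128
plate-frame TCP [ 35.6 -97. ] Fplate [-0.3 -0.3]
t12.72 pos [ 0.6295 -0.0872  0.025 ] yaw -81.88 tilt 0.09 F [-0.2 -0.3  0.8] q [ 0.12  0.6  -0.2   0.   -0.77  0.02] w 0.0128
 shift cm in tool [-15.1   -0.02   0.09]
```

View pics/w7.png

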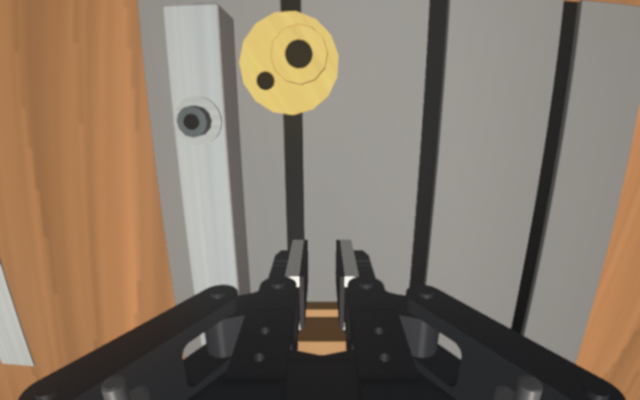

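```bash
python3 -m creep '{"translation":[[-0.5,0,0.1],[-0.5,0,0],[-0.5,0,0],[-0.5,0,0],[-0.5,0,0],[-0.5,0,0],[-0.5,0,0],[-0.5,0,0]],"rot":[[0,0,0],[0,0,0],[0,0,0],[0,0,0],[0,0,0],[0,0,0],[0,0,0],[0,0,0]],"hand":[-0.7,-0.7,-0.7,-0.7,-0.7,-0.7,-0.7,-0.7]}';  python3 -c "
from h import *
wp(0.036,.043,.0240)
s=Cam('scene','s1');c=Cam('top','t1')
"
```

```text
time: 13.78
tool_pos: [0.6233, -0.0477, 0.0238]
orientation: [0.755, -0.656, 0.0, 0.0]
ft_force: [-0.2, -4.5, 3.2]
width: 0.0126
plate-frame TCP [ 35.1 -57. ] Fplate [-0.9 -4.4]
t13.78 pos [ 0.6233 -0.0477  0.0238] yaw -81.97 tilt 0.04 F [-0.2 -4.5  3.2] q [ 0.18  0.59 -0.22  0.   -0.75 -0.04] w 0.0126
 shift cm in tool [-10.    -0.06  -0.03]
```

View pics/t1.png

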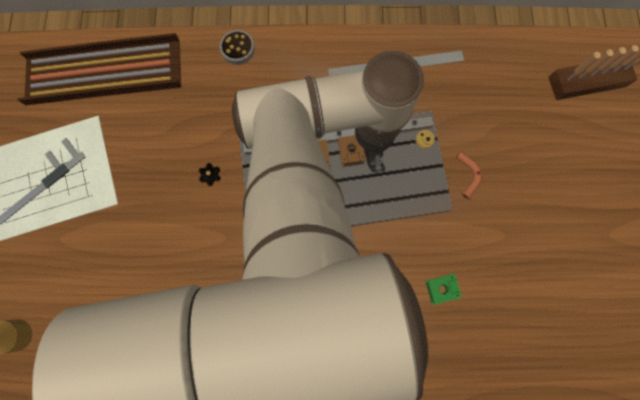

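View pics/s1.png

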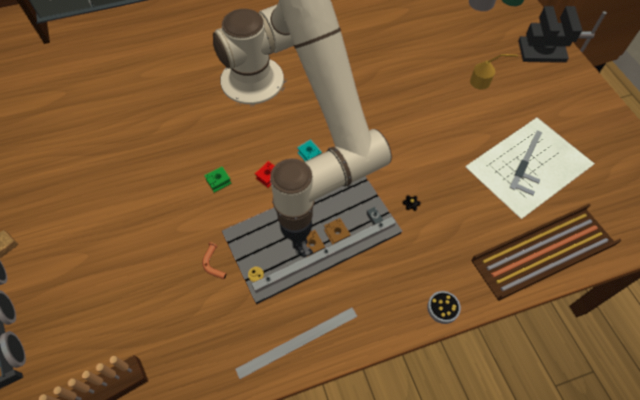

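```bash
python3 -m creep '{"translation":[[-0.4,0,0],[-0.4,0,0]],"rot":[[0,0,0],[0,0,0]],"hand":[-0.7,-0.7]}';  python3 -c "
from h import *
wp(0.036,.043,.0240)
s=Cam('scene','s2'); c=s
b=cv2.resize(s.img[200:270,260:400],None,fx=5,fy=5,interpolation=cv2.INTER_CUBIC)
cv2.imwrite('pics/s2.png',b[:,:,::-1])
"
```

```text
time: 14.12
tool_pos: [0.6222, -0.0396, 0.0235]
orientation: [0.755, -0.656, 0.0, -0.0]
ft_force: [0.3, -5.0, 3.6]
width: 0.0131
plate-frame TCP [ 35.1 -48.8] Fplate [-0.5 -5. ]
t14.12 pos [ 0.6222 -0.0396  0.0235] yaw -81.98 tilt 0.02 F [ 0.3 -5.   3.6] q [ 0.2   0.59 -0.23  0.   -0.75 -0.06] w 0.0131
 shift cm in tool [-9.18 -0.06 -0.05]
```

View pics/s2.png

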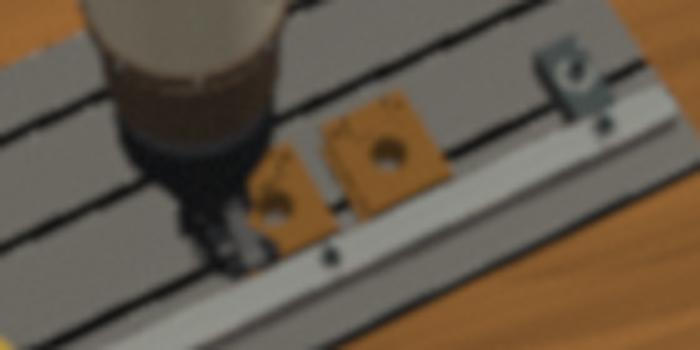

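```bash
python3 -m creep '{"translation":[[-0.4,0,-0.1],[-0.4,0,0],[-0.4,0,0],[-0.4,0,0]],"rot":[[0,0,0],[0,0,0],[0,0,0],[0,0,0]],"hand":[-0.7,-0.7,-0.7,-0.7]}';  python3 -c "
from h import *
wp(0.036,.043,.0240)
s=Cam('scene','s2'); c=s
b=cv2.resize(s.img[200:270,260:400],None,fx=5,fy=5,interpolation=cv2.INTER_CUBIC)
cv2.imwrite('pics/s3.png',b[:,:,::-1])
"
```

```text
time: 14.68
tool_pos: [0.6194, -0.0234, 0.0239]
orientation: [0.755, -0.656, -0.0, 0.0]
ft_force: [0.3, -2.1, -1.6]
width: 0.0127
plate-frame TCP [ 34.6 -32.4] Fplate [-0.  -2.1]
t14.68 pos [ 0.6194 -0.0234  0.0239] yaw -81.97 tilt 0.06 F [ 0.3 -2.1 -1.6] q [ 0.22  0.59 -0.24 -0.   -0.75 -0.08] w 0.0127
 shift cm in tool [-7.54 -0.12 -0.01]
```

View pics/s3.png

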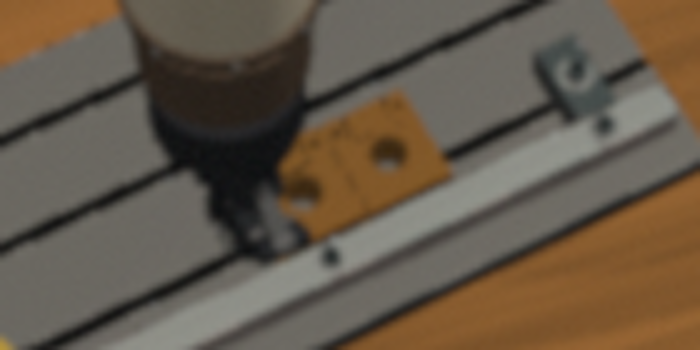

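```bash
python3 -m creep '{"translation":[[-0.5,0,-0.05],[-0.5,0,0],[-0.5,0,0],[-0.5,0,0],[-0.5,0,0],[-0.5,0,0],[-0.5,0,0]],"rot":[[0,0,0],[0,0,0],[0,0,0],[0,0,0],[0,0,0],[0,0,0],[0,0,0]],"hand":[-0.7,-0.7,-0.7,-0.7,-0.7,-0.7,-0.7]}';  python3 -c "
from h import *
wp(0.036,.043,.0240)
s=Cam('scene','s2'); c=s
b=cv2.resize(s.img[200:270,260:400],None,fx=5,fy=5,interpolation=cv2.INTER_CUBIC)
cv2.imwrite('pics/s4.png',b[:,:,::-1])
"
```

```text
time: 15.6
tool_pos: [0.6147, 0.0112, 0.0248]
orientation: [0.755, -0.656, -0.0, 0.0]
ft_force: [0.7, -3.7, -2.3]
width: 0.0125
plate-frame TCP [35.   2.5] Fplate [ 0.2 -3.7]
t15.60 pos [0.6147 0.0112 0.0248] yaw -81.98 tilt 0.02 F [ 0.7 -3.7 -2.3] q [ 0.28  0.58 -0.25 -0.   -0.74 -0.14] w 0.0125
 shift cm in tool [-4.05 -0.09  0.08]
```

View pics/s4.png

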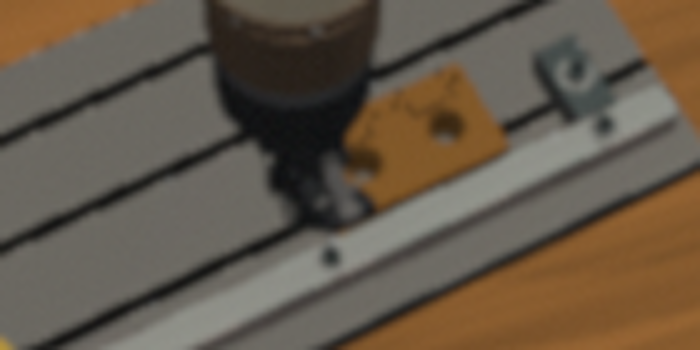

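```bash
python3 -m creep '{"translation":[[-0.5,0,0],[-0.5,0,0],[-0.5,0,0],[-0.5,0,0],[-0.5,0,0],[-0.5,0,0],[-0.3,0,0],[-0.2,0,0]],"rot":[[0,0,0],[0,0,0],[0,0,0],[0,0,0],[0,0,0],[0,0,0],[0,0,0],[0,0,0]],"hand":[-0.7,-0.7,-0.7,-0.7,-0.7,-0.7,-0.7,-0.7]}';  python3 -c "
from h import *
wp(0.036,.043,.0240)
s=Cam('scene','s2'); c=s
b=cv2.resize(s.img[200:270,260:400],None,fx=5,fy=5,interpolation=cv2.INTER_CUBIC)
cv2.imwrite('pics/s5.png',b[:,:,::-1])
"
```

```text
time: 16.65
tool_pos: [0.61, 0.0455, 0.0249]
orientation: [0.755, -0.656, -0.0, 0.0]
ft_force: [0.1, -5.0, -1.5]
width: 0.0128
plate-frame TCP [35.1 37.2] Fplate [-0.6 -5. ]
t16.65 pos [0.61   0.0455 0.0249] yaw -81.97 tilt 0.01 F [ 0.1 -5.  -1.5] q [ 0.34  0.57 -0.26  0.   -0.74 -0.2 ] w 0.0128
 shift cm in tool [-0.58 -0.09  0.09]
```

View pics/s5.png

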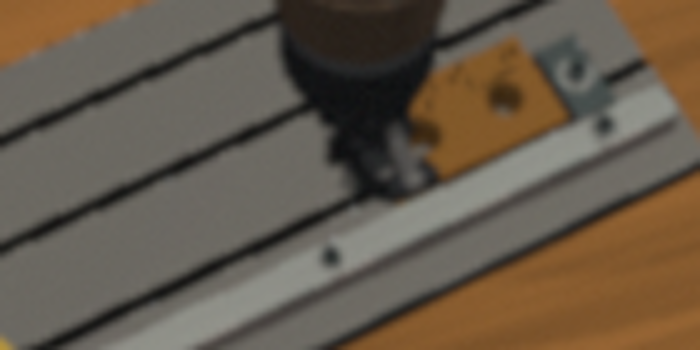

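```bash
python3 -m creep '{"translation":[[-0.2,0,0],[-0.2,0,0],[-0.1,0,0],[-0.1,0,0]],"rot":[[0,0,0],[0,0,0],[0,0,0],[0,0,0]],"hand":[-0.7,-0.7,-0.7,-0.7]}';  python3 -c "
from h import *
wp(0.036,.043,.0240)"
```

```text
time: 17.2
tool_pos: [0.6092, 0.0512, 0.0249]
orientation: [0.755, -0.656, 0.0, 0.0]
ft_force: [0.3, -5.5, -2.1]
width: 0.0124
plate-frame TCP [35.2 42.9] Fplate [-0.5 -5.5]
t17.20 pos [0.6092 0.0512 0.0249] yaw -81.98 tilt 0.02 F [ 0.3 -5.5 -2.1] q [ 0.35  0.57 -0.26  0.   -0.74 -0.21] w 0.0124
 shift cm in tool [-0.01 -0.08  0.09]
```

```bash
python3 -m creep '{"translation":[[-0.1,0,0],[-0.1,0,0],[-0.1,0,0]],"rot":[[0,0,0],[0,0,0],[0,0,0]],"hand":[-0.7,-0.7,-0.7]}';  python3 -c "
from h import *
wp(0.036,.043,.0240)"
```

```text
time: 17.58
tool_pos: [0.6089, 0.0515, 0.0251]
orientation: [0.755, -0.656, 0.001, 0.002]
ft_force: [2.7, -18.4, -1.4]
width: 0.0126
plate-frame TCP [34.9 43.3] Fplate [  0.1 -18.6]
t17.57 pos [0.6089 0.0515 0.0251] yaw -81.99 tilt 0.21 F [  2.7 -18.4  -1.4] q [ 0.35  0.57 -0.26  0.   -0.74 -0.21] w 0.0126
 shift cm in tool [ 0.03 -0.11  0.11]
```

```bash
python3 -m creep '{"translation":[[1,0,0],[1.5,0,-1],[0,0,-4],[0,2,-4],[-3,3,0],[-3.5,2,0],[-3.5,0,0],[0,0,0]],"rot":[[0,0,0],[0,0,0],[0,0,0],[0,0,0],[0,0,-0.175],[0,0,-0.175],[0,0,-0.175],[0,0,-0.175]],"hand":[-0.7,-0.7,-0.7,-0.1,-0.1,-0.1,-0.1,-0.1]}';  python3 -m creep '{"translation":[[0,0,0],[0,0,0],[0,0,0],[0,0,0],[0,0,0],[0,0,0]],"rot":[[0,0,-0.175],[0,0,-0.175],[0,0,-0.175],[0,0,-0.175],[0,0,-0.17],[0,0,0]],"hand":[-0.1,-0.1,-0.1,-0.1,-0.1,-0.1]}'; python3 -c "
from h import *
wp(-0.03,.102,.025)
c=Cam('wrist','w8')"
```

```text
time: 18.58
tool_pos: [0.5122, 0.1125, 0.1165]
orientation: [0.936, -0.353, 0.001, -0.002]
ft_force: [0.2, -0.5, -0.1]
width: 0.0383
time: 19.32
tool_pos: [0.513, 0.1108, 0.1159]
orientation: [0.998, 0.069, 0.001, -0.001]
ft_force: [0.5, 0.5, 0.1]
width: 0.0382
plate-frame TCP [-51.6 115.7] Fplate [0.6 0.4]
t19.32 pos [0.513  0.1108 0.1159] yaw 7.87 tilt 0.16 F [0.5 0.5 0.1] q [ 0.52  0.33 -0.4  -0.   -0.84  1.19] w 0.0382
 shift cm in tool [2.14 1.37 9.1 ]
```

View pics/w8.png

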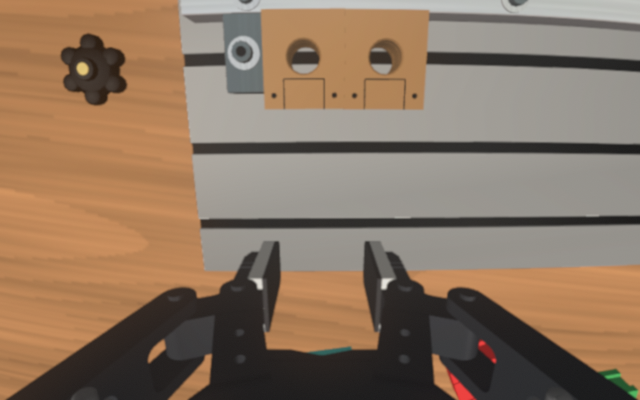

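```bash
python3 -m creep '{"translation":[[2,1.35,4],[0.3,0,3],[0,0,1.8],[0,0,0.3],[0.5,0,0],[0,0,0]],"rot":[[0,0,-0.003],[0,0,0],[0,0,0],[0,0,0],[0,0,0],[0,0,0]],"hand":[-0.1,-0.1,-0.1,-0.1,-0.1,-0.1]}'; python3 -c "
from h import *
wp(0.004,.102,.025)
c=Cam('wrist','w9')"
```

```text
time: 20.12
tool_pos: [0.5432, 0.1015, 0.025]
orientation: [0.997, 0.071, 0.001, -0.0]
ft_force: [-0.4, -0.6, -0.6]
width: 0.0383
plate-frame TCP [-23.  102.1] Fplate [-0.5 -0.6]
t20.12 pos [0.5432 0.1015 0.025 ] yaw 8.14 tilt 0.17 F [-0.4 -0.6 -0.6] q [ 0.48  0.5  -0.41  0.   -0.65  1.23] w 0.0383
 shift cm in tool [2.7  0.01 0.01]
```

View pics/w9.png

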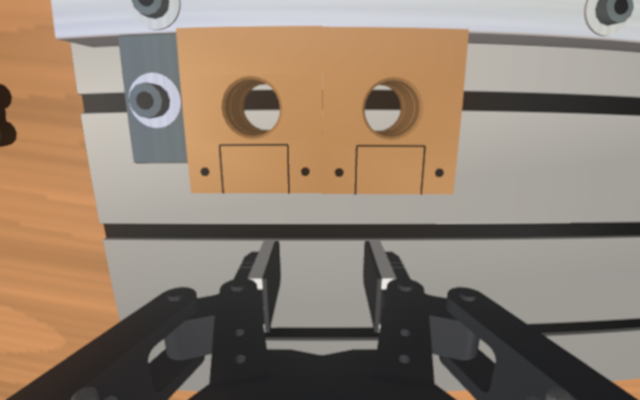

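```bash
python3 -m creep '{"translation":[[0.8,0,0],[0.8,0,0],[0.5,0,0],[0.3,0,0],[0.2,0,0],[0.1,0,0],[0.1,0,0]],"rot":[[0,0,0],[0,0,0],[0,0,0],[0,0,0],[0,0,0],[0,0,0],[0,0,0]],"hand":[-0.1,-0.1,-0.1,-0.1,-0.1,-0.1,-0.1]}'; python3 -c "
from h import *
wp(0.004,.102,.025)"
```

```text
time: 21.05
tool_pos: [0.5695, 0.1048, 0.0238]
orientation: [0.997, 0.071, -0.0, 0.0]
ft_force: [-0.1, 0.4, 0.5]
width: 0.0384
plate-frame TCP [  3.5 101.7] Fplate [-0.1  0.4]
t21.05 pos [0.5695 0.1048 0.0238] yaw 8.15 tilt 0.01 F [-0.1  0.4  0.5] q [ 0.46  0.53 -0.35  0.   -0.69  1.25] w 0.0384
 shift cm in tool [ 0.05 -0.03 -0.12]
```

```bash
python3 -m creep '{"translation":[[0.1,0,0],[0.1,0,0],[0.1,0,0],[0.1,0,0]],"rot":[[0,0,0],[0,0,0],[0,0,0],[0,0,0]],"hand":[-0.1,-0.1,-0.1,-0.1]}'; python3 -c "
from h import *
wp(0.004,.102,.025)"
```

```text
time: 21.55
tool_pos: [0.5699, 0.1044, 0.0233]
orientation: [0.997, 0.071, -0.004, 0.001]
ft_force: [-10.5, 0.7, 6.0]
width: 0.0388
plate-frame TCP [  3.9 101.2] Fplate [-10.3   2.2]
t21.55 pos [0.5699 0.1044 0.0233] yaw 8.11 tilt 0.46 F [-10.5   0.7   6. ] q [ 0.46  0.54 -0.34 -0.   -0.7   1.25] w 0.0388
 shift cm in tool [ 0.01 -0.08 -0.17]
```

```bash
python3 -m creep '{"translation":[[0.1,0,0],[0.1,0,0],[0,0,0]],"rot":[[0,0,0],[0,0,0],[0,0,0]],"hand":[-0.1,-0.1,-0.1]}'; python3 -c "
from h import *
wp(0.004,.102,.025)"; python3 -m creep '{"translation":[[-1,0,0],[-2,0,0],[-1,0,-3],[0,0,-4],[0,0,-2],[0,0,0],[0,0,0]],"rot":[[0,0,0],[0,0,0],[0,0,0],[0,0,0],[0,0,0],[0,0,0],[0,0,0]],"hand":[-0.1,-0.1,-0.1,-0.7,-0.7,-0.7,-0.7]}'; python3 -c "
from h import *
wp(0.035,.02,.105)
c=Cam('wrist','w10')"
```

```text
time: 21.92
tool_pos: [0.5699, 0.1042, 0.023]
orientation: [0.997, 0.071, -0.006, 0.001]
ft_force: [-13.0, 0.9, 8.2]
width: 0.0386
plate-frame TCP [  3.9 101. ] Fplate [-12.7   2.8]
t21.93 pos [0.5699 0.1042 0.023 ] yaw 8.11 tilt 0.70 F [-13.    0.9   8.2] q [ 0.46  0.54 -0.33 -0.   -0.71  1.26] w 0.0386
 shift cm in tool [ 0.01 -0.1  -0.2 ]
time: 22.8
tool_pos: [0.5356, 0.0999, 0.113]
orientation: [0.997, 0.071, -0.0, 0.0]
ft_force: [0.8, 0.1, -0.7]
width: 0.0127
plate-frame TCP [-30.7 101.6] Fplate [0.8 0. ]
t22.80 pos [0.5356 0.0999 0.113 ] yaw 8.13 tilt 0.04 F [ 0.8  0.1 -0.7] q [ 0.48  0.37 -0.35 -0.   -0.85  1.23] w 0.0127
 shift cm in tool [6.58 8.15 0.8 ]
```

View pics/w10.png

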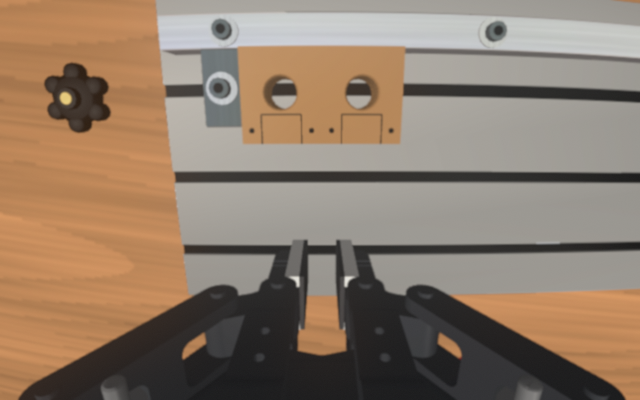

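```bash
python3 -m creep '{"translation":[[1,3,0],[2.8,3,0],[3,2.1,0],[0,0,0],[0,0,0],[0,0,0],[0,0,0],[0,0,0]],"rot":[[0,0,0],[0,0,0],[0,0,0],[0,0,0.175],[0,0,0.175],[0,0,0.175],[0,0,0.175],[0,0,0.175]],"hand":[-0.7,-0.7,-0.7,-0.7,-0.7,-0.7,-0.7,-0.7]}';  python3 -m creep '{"translation":[[0,0,0],[0,0,0],[0,0,0],[0,0,0],[0,0,3],[0,0,0]],"rot":[[0,0,0.175],[0,0,0.175],[0,0,0.175],[0,0,0.175],[0,0,0],[0,0,0]],"hand":[-0.7,-0.7,-0.7,-0.7,-0.7,-0.7]}'; python3 -c "
from h import *
wp(0.037,.02,.025)
"
```

```text
time: 23.85
tool_pos: [0.6142, 0.0293, 0.112]
orientation: [0.933, -0.361, -0.001, 0.001]
ft_force: [-0.4, -0.2, -0.1]
width: 0.0126
time: 24.6
tool_pos: [0.6124, 0.0289, 0.0802]
orientation: [0.754, -0.657, -0.002, 0.003]
ft_force: [0.5, 0.8, 0.3]
width: 0.0126
plate-frame TCP [35.1 20.4] Fplate [0.6 0.8]
t24.60 pos [0.6124 0.0289 0.0802] yaw -82.12 tilt 0.44 F [0.5 0.8 0.3] q [ 0.31  0.51 -0.2  -0.   -0.87 -0.17] w 0.0126
 shift cm in tool [ 0.03 -0.23  5.52]
```

```bash
python3 -m creep '{"translation":[[0,-0.2,3],[0,0,2.2],[0,0,0.3],[-0.8,0,0],[-0.6,0,0],[-0.4,0,0],[-0.2,0,0],[0,0,0]],"rot":[[0,0,-0.005],[0,0,0],[0,0,0],[0,0,0],[0,0,0],[0,0,0],[0,0,0],[0,0,0]],"hand":[-0.7,-0.7,-0.7,-0.7,-0.7,-0.7,-0.7,-0.7]}'; python3 -c "
from h import *
wp(0.037,.043,.025)
"
```

```text
time: 25.6
tool_pos: [0.6139, 0.0498, 0.0291]
orientation: [0.756, -0.655, 0.0, -0.0]
ft_force: [0.3, -0.5, 0.3]
width: 0.0127
plate-frame TCP [39.6 40.8] Fplate [ 0.2 -0.6]
t25.60 pos [0.6139 0.0498 0.0291] yaw -81.79 tilt 0.02 F [ 0.3 -0.5  0.3] q [ 0.34  0.57 -0.25  0.   -0.75 -0.2 ] w 0.0127
 shift cm in tool [-0.22  0.26  0.41]
```

```bash
python3 -m creep '{"translation":[[0,0,0.4],[-0.1,0,0],[-0.1,0,0],[-0.1,0,0],[-0.1,0,0]],"rot":[[0,0,0],[0,0,0],[0,0,0],[0,0,0],[0,0,0]],"hand":[-0.7,-0.7,-0.7,-0.7,-0.7]}'; python3 -c "
from h import *
wp(0.037,.043,.025)
"
```

```text
time: 26.22
tool_pos: [0.6133, 0.0519, 0.0248]
orientation: [0.756, -0.655, 0.0, 0.001]
ft_force: [2.4, -8.9, -1.5]
width: 0.013
plate-frame TCP [39.4 43.1] Fplate [ 1.1 -9.1]
t26.23 pos [0.6133 0.0519 0.0248] yaw -81.81 tilt 0.12 F [ 2.4 -8.9 -1.5] q [ 0.35  0.58 -0.25  0.   -0.74 -0.21] w 0.0130
 shift cm in tool [ 0.01  0.24 -0.02]
```

```bash
python3 -m creep '{"translation":[[-0.1,0,0],[-0.1,0,0],[0,0,0]],"rot":[[0,0,0],[0,0,0],[0,0,0]],"hand":[-0.7,-0.7,-0.7]}'; python3 -c "
from h import *
wp()
"; python3 -m creep '{"translation":[[1,0,0],[1.5,0,0],[0,0,-3],[0,2,-5],[0,4,-5],[0,5,0],[0,0,0]],"rot":[[0,0,0],[0,0,0],[0,0,0],[0,0,0],[0,0,0],[0,0,0],[0,0,0]],"hand":[-0.7,-0.7,-0.7,-0.7,-0.7,-0.7,-0.7]}';  python3 -m creep '{"translation":[[0,0,0],[-2,3,0],[-3,0,0],[-3,0,0],[0,0,0],[0,0,0],[0,0,0],[0,0,0]],"rot":[[0,0,-0.175],[0,0,0],[0,0,0],[0,0,0],[0,0,-0.175],[0,0,-0.175],[0,0,-0.175],[0,0,-0.175]],"hand":[-0.7,-0.7,-0.7,-0.7,-0.7,-0.7,-0.7,-0.7]}'; python3 -m creep '{"translation":[[0,0,0],[0,0,0],[0,0,0],[0,0,0],[0,0,0],[0,0,0]],"rot":[[0,0,-0.175],[0,0,-0.175],[0,0,-0.175],[0,0,-0.175],[0,0,0],[0,0,0]],"hand":[-0.7,-0.7,-0.7,-0.7,-0.7,-0.7]}'; python3 -c "
from h import *
wp(0,.09,.10)
c=Cam('wrist','w11')
b=cv2.resize(c.img[0:200,120:520],None,fx=2,fy=2,interpolation=cv2.INTER_CUBIC); cv2.imwrite('pics/w11b.png',b[:,:,::-1])"
```

```text
time: 26.6
tool_pos: [0.6131, 0.052, 0.0248]
orientation: [0.756, -0.655, 0.001, 0.002]
ft_force: [4.1, -13.3, -1.0]
width: 0.0127
plate-frame TCP [39.1 43.1] Fplate [  2.1 -13.7]
t26.60 pos [0.6131 0.052  0.0248] yaw -81.86 tilt 0.23 F [  4.1 -13.3  -1. ] q [ 0.35  0.58 -0.25  0.   -0.74 -0.21] w 0.0127
time: 27.48
tool_pos: [0.5051, 0.0143, 0.1543]
orientation: [0.756, -0.655, -0.001, -0.0]
ft_force: [0.2, 0.7, 0.8]
width: 0.0125
time: 28.48
tool_pos: [0.456, 0.0822, 0.1536]
orientation: [0.963, -0.27, 0.0, -0.0]
ft_force: [0.2, -0.4, -0.0]
width: 0.0126
time: 29.22
tool_pos: [0.4555, 0.0819, 0.1536]
orientation: [0.997, 0.072, 0.0, -0.0]
ft_force: [0.4, 0.1, 0.2]
width: 0.0126
plate-frame TCP [-112.6   95.3] Fplate [0.4 0. ]
t29.23 pos [0.4555 0.0819 0.1536] yaw 8.29 tilt 0.01 F [0.4 0.1 0.2] q [ 0.53  0.19 -0.49 -0.   -0.89  1.19] w 0.0126
 shift cm in tool [11.26  0.55  5.36]
```

View pics/w11.png

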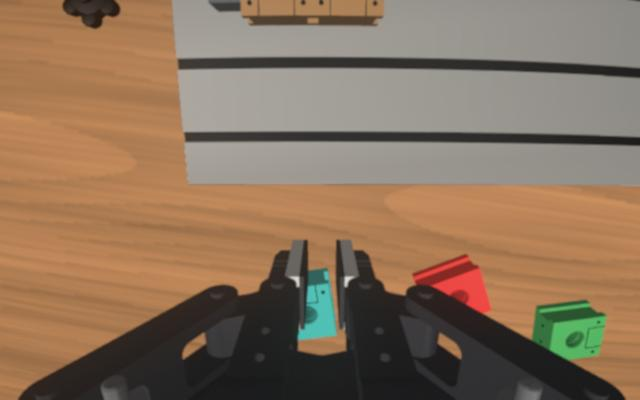

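```bash
python3 -m creep '{"translation":[[4,0,0],[4,0,0],[0,-0.5,3],[0,0,0],[0,0,0]],"rot":[[0,0,0],[0,0,0],[0,0,0],[0,0,0],[0,0,0]],"hand":[-0.7,-0.7,-0.7,-0.7,-0.7]}'; python3 - <<'E'
from meas import *
wp()
c=Cam('wrist','w11')
b=cv2.resize(c.img[0:200,160:480],None,fx=2.5,fy=2.5,interpolation=cv2.INTER_CUBIC); cv2.imwrite('pics/w12.png',b[:,:,::-1])
for d in manip.silhouettes('wrist','axlebox_1'):
    print(d["conf"],d["centre"],d["mask"].sum())
    if d["conf"]>.4:
        P=c.unproj(d["centre"],.035)[0]; p,f=fitbox([(c,d["mask"])],[P[0],P[1],.143]); print(P_(*p[:2]).round(4),np.degrees(p[2])-8.2,f)
E
```

```text
time: 29.9
tool_pos: [0.5338, 0.0985, 0.1243]
orientation: [0.997, 0.074, 0.0, 0.0]
ft_force: [-0.5, 1.1, 0.0]
width: 0.0132
plate-frame TCP [-32.8 100.5] Fplate [-0.3  1.2]
t29.90 pos [0.5338 0.0985 0.1243] yaw 8.43 tilt 0.04 F [-0.5  1.1  0. ] q [ 0.48  0.35 -0.34  0.   -0.88  1.24] w 0.0132
0.94 [366.8, 88.8] 6805
[0.0422 0.078 ] 0.18596631256234453 0.09706530665168345
0.9 [270.8, 89.6] 6665
[0.0421 0.1258] 0.13391595910379195 0.11103717105747024
0.51 [437.7, 155.7] 113097
[ 0.0687 -0.0578] 59.868200442813645 0.918329450669363
```

View pics/w12.png

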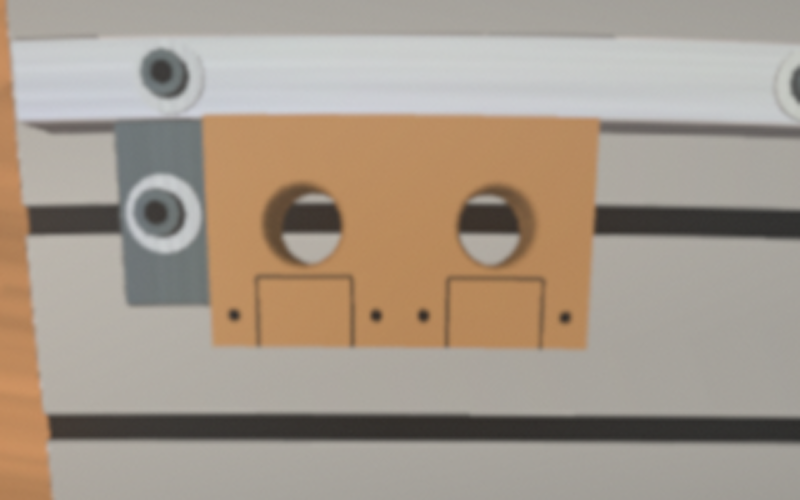

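The picture shows both boxes flush with each other and against the fence and stop, with no visible gap, and the robot is clear. I'm handing in now.

```bash
python3 - <<'E'
from h import *
s=Cam('scene')
for n in("sheave","pipe_bend","valve_handle"):
    print(n,[(round(d["conf"],2),np.round(d["centre"],1)) for d in manip.silhouettes("scene",n)[:1]])
print(manip.hand_in())
E
```

```text
sheave [(0.44, array([254.7, 275. ]))]
pipe_bend [(0.68, array([209.9, 262.9]))]
valve_handle [(0.51, array([414.6, 202.7]))]
the job is handed in; nothing more can be done
None
```

The job is handed in: both axle boxes stand square with a flat end against the fence, grooved sides touching, and the end box is hard against the stop.

**What I did:**
- I pushed each box to the fence with the sides of the fingertips, then slid the pair along the fence to the stop.
- I pressed both ends against the fence and the row against the stop once more.
- No box was gripped, tipped or lifted. The job took about 30 s of the 72 s.

**Last checks:**
- **Force:** the presses stalled on solid contact at the same positions as before, at about 13 N against the fence and 14 N against the stop. The highest force I read was about 18 N.
- **Position:** the last wrist picture showed no visible gaps. The fit put the boxes at x 42.2 and 42.1 mm and y 78.0 and 125.8 mm on the plate, where 42, 78 and 126 were expected. Each is within 0.2° of square, though the camera calibration is only good to about 2 mm.
- **Other parts:** the sheave was found within half a pixel of its starting place. The pipe bend and handle were seen in the final scene picture, but I had no starting measurement from that camera to compare, and the arm never went near them.

**One flaw:** early in the push along the fence, the fingertips dragged lightly on the plate at about 3.5 N. I raised them 1 mm and the drag stopped.

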